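# Open the brush cleaner over the drip tray

## Robot

A 6-joint arm with a two-finger parallel gripper is mounted at the origin on the work surface. World frame = base frame: x ahead of the robot, y to its left, z up, the work surface at z = 0. Lengths are in mm, angles in rad, forces in N, time in s.
With the tool pointing down it reaches from about 325 to 1000 mm from the base axis. Payload 5.1 kg.
Tool frame: the origin (TCP) lies at the very end of the fingers, on their centre line; the grasp point (between the pads) lies 19 mm behind it; z points along the fingers, y is the line along which they close (so a half turn about z gives the same grasp; the last joint's range is limited). The gripper opens to 85 mm and grips with 20 to 120 N. Pads are 22 mm wide; open, the fingers measure 114 mm over their backs; the gripper's body (76 mm by 85 mm) begins 54 mm behind the grasp point. The pads swing forward as they close: fully open they stand 13 mm farther back than shut.
Start: joints at [-1.385, 0.124, 1.65, -0, 1.367, -0.083], TCP at [172.591, -626.655, 231.322] pointing down, gripper open.
Joint ranges: [-2.61, 2.61], [-1.02, 2.33], [0.03, 2.71], [-1.35, 4.49], [0.32, 2.68], [-2.91, 2.91]. Speed limits (rad/s): [2.57, 2.57, 3.14, 3.14, 3.14, 3.14].

## Interface

Orientations are given as a 3x3 rotation matrix whose columns are the frame's x, y, z axes.
In Python, from rig import arm, viewer, ticket gives the robot as it stands.
- The arm moves only by the shell command python3 -m inch 'ROWS' [FORCE]. ROWS is JSON, a list that holds one entry, the list of rows, each a list of 7 numbers: the shift along the world's x, y, z in m, then the turn, a rotation vector about the world's x, y, z in degrees, then the opening, from 0 (shut) to 1 (fully open). A call has exactly 8 rows; each row shifts and turns the commanded pose from where the row before left it; what a row does not reach is not made up. A row lasts 1/10 s, in which the tool goes at most 50 mm and 8.59 degrees, less where a joint would pass 70% of its speed; a pose out of reach is approached as far as the arm can. A call with a gripper value outside its range is refused whole. The fingers move at their own pace and stop on an object; FORCE is the grip in N (left out, the last holds). Time passes only in rows, so rows that do not move let the fingers close, or fill a call up. It gives the time, the measured TCP pose, the force, the opening and the grip force at its end, in the units of the state.
- arm.observe(): the state, without advancing time (a new reading comes with each control period).
- viewer.get_image(name): name is "scene" or "top"; returns the picture (420x560x3 uint8, red, green, blue); there is no depth.
- viewer.camera_params(name): a dict with "intrinsics" (3x3 intrinsics, pixels), "R" (3x3) and "t" (3): a world point X has camera coordinates R X + t. Camera axes: x right, y down, z forward; pixel columns grow to the right and rows downward; lengths in mm; the calibration is good to about 2 mm. A picture is of the moment at which its call begins. camera_params takes no time and is no camera call.
- ticket.sign_off(): hands the job in; it is judged then, once.
The state is a dict: "time_s": time; "joint_pos": joint angles; "joint_velocities": joint speeds; "tau": joint torques, N m; "position": TCP position; "tcp_rot": TCP orientation; "contact_force": force on the tool from outside, world axes, zero at the start; "moment": the same for the moment, N m; "grip_width": finger opening in mm; "grip_force": force on a finger pad.
Only numpy, scipy, OpenCV 4.12 (cv2) and the standard library are available. Lean on these libraries where they do the work, as an engineer would, in place of code of your own. Each camera call takes 0.05 s, during which the arm holds its last target. There are 200 camera calls.

## Task

Get the flat tin of brush cleaner ready for pouring: lift it, still closed and upright, by its strap handle and stand it in the drip tray on the bench. Then take off its child-resistant cap (push it down and keep it down while turning it anticlockwise) and lay the cap flat in the tray beside the tin; never lift the tin by its cap, and leave the other things where they are.

Things in the scene. Friction and masses are not known exactly. Their poses are not given: they have to be found in the camera images.
- can: Flat rectangular metal tin with a pale label on both broad sides, 64 mm (its x) by 124 mm (its y), 150 mm tall to its flat top, 0.3 to 0.5 kg. Origin: centre of its underside, z up. On the top, the strap handle is over the -y half and the capped neck over the +y half. It starts on the bench in one of three places among the bottles.
- can_handle (a point): Centre of the tin's strap handle: a dark straight bar 52 mm long (along the tin's y), 12 mm wide (its x), 10 mm tall, on a post at either end, 27 mm clear above the tin's top. The point is 182 mm above the tin's underside, at x 0, y -32 mm of the tin; axes as the tin's. Grip it from above across the 12 mm.
- can_neck (a point): Centre of the rim of the tin's plastic neck (33 mm wide, with two bayonet ledges for the cap's lugs), 184 mm above the tin's underside, at x 0, y +33 mm of the tin; axes as the tin's.
- cap_center (a point): Centre, half-way up, of the child-resistant cap: white, ribbed, round, 56 mm across, 32 mm tall, hollow below, 47 g; z up, yaw as the tin's while locked. Locked, it is on the neck's axis, 181 mm above the tin's underside, and the handle's end is 11 mm from its edge. Unpushed it does not turn. Pushed down 4 to 6 mm and turned anticlockwise (from above) 50 to 120 degrees, it lifts straight off.
- cap_disc (a joint): Spring disc inside the cap (m, grows as it is squeezed): 0 free, 0.002 with the cap locked. It lifts the cap's two lugs behind 3 mm locking lips with 7 N; pushing the cap down 5 mm takes 13 N, it bottoms at 6.5 mm (0.0085). Keep the push until turned 40 degrees.
- tray: Dark steel drip tray, open on top, fixed to the bench: 220 mm (its x) by 300 mm (its y), 25 mm tall, walls 4 mm, floor 4 mm thick. Origin at the centre of its underside, z up.
- pot_in (a point): Centre of the inner floor of the steel wash pot (76 mm across at the mouth, 75 mm tall, open) that stands in the tray near its +x, +y corner; leave it there.
- oil: Round grey bottle with a black cap, 60 mm across, 140 mm tall, standing in one of the three places; origin at the centre of its underside. Leave it.
- spray: Round spray can with a black overcap, 53 mm across, 148 mm tall, standing in one of the three places; origin at the centre of its underside. Leave it.
- jar: Glass jar with a metal lid, 64 mm across, 75 mm tall, at the back of the bench; origin at the centre of its underside. Leave it.
Mind the look-alikes: they are no part of the job. There is more than one size of the can; the one meant has the size given above.

How it is judged:
By the outcome, as a careful person would: the job done as asked, in the order asked, and still so for the second after the job is handed in, with the robot touching nothing.
It also fails if it takes over 59 s, if anything falls off the work surface, if the arm or the gripper's body presses on something with over 40 N, if the wrist force passes 120 N, or if a joint passes its speed limit or range.

## Working session

There is one attempt and no reset: what is moved stays moved. The work goes in short steps, Python scripts to look and compute and a shell command to move; the robot and the scene stay as the last step left them, time stands still between calls to the robot, and variables do not carry over. Pictures are saved under pics/ and viewed, at most 10 in all, crops included, and the job is handed in when it is done.

```bash
mkdir -p pics
python3 - <<'E'
from rig import arm, viewer
import cv2,json
for n in("scene","top"):
    im=viewer.get_image(n); cv2.imwrite(f"pics/{n}0.png",im[:,:,::-1])
    p=viewer.camera_params(n); print(n,p)
s=arm.observe();print(s['time_s'],s['position'],s['tcp_rot'],s['grip_width'])
E
```

```text
scene {'intrinsics': array([[403.99620574,   0.        , 277.00485675],
       [  0.        , 403.99620574, 211.2449066 ],
       [  0.        ,   0.        ,   1.        ]]), 'R': array([[-0.0797645 ,  0.99679702, -0.00577256],
       [ 0.69666648,  0.05160406, -0.71553675],
       [-0.71294701, -0.06109598, -0.69855124]]), 't': array([  34.48379264, -243.09187973, 1617.29031796])}
top {'intrinsics': array([[459.12104279,   0.        , 274.21920432],
       [  0.        , 459.12104279, 211.92784384],
       [  0.        ,   0.        ,   1.        ]]), 'R': array([[-0.01697864, -0.99985424,  0.00179539],
       [-0.99707046,  0.01679737, -0.07462139],
       [ 0.07458036, -0.00305709, -0.99721032]]), 't': array([  16.95084434,  495.83382217, 1275.693326  ])}
0.1 [ 172.48552079 -626.11620758  230.15323135] [[ 9.64101224e-01  2.65534801e-01 -3.13667110e-04]
 [ 2.65534917e-01 -9.64099447e-01  1.86096912e-03]
 [ 1.91745776e-04 -1.87745217e-03 -9.99998219e-01]] 85.46490864682768
```

View pics/scene0.png

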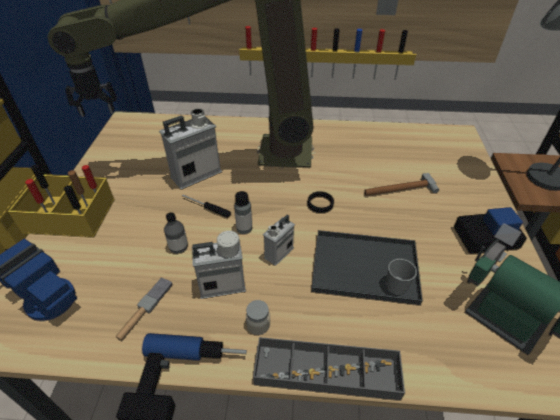

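View pics/top0.png

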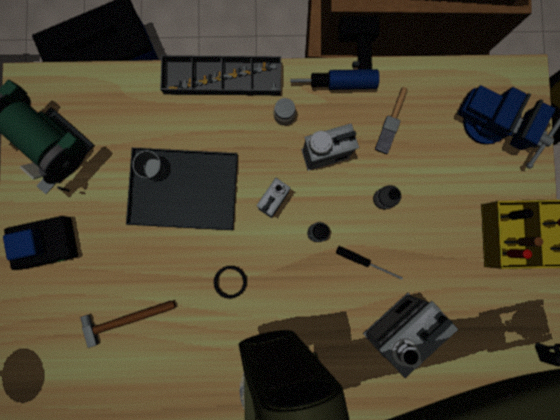

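Scene: possible tins in the top picture are a large one at (410,333), a white-capped one at (330,146) and a small one at (274,197). The white-capped one with a strap handle fits the description. The tray is at (183,189) with the pot at (148,165). I'll check the choice in a close crop.

Run:
```python
import cv2
im=cv2.imread("pics/top0.png")
a=cv2.resize(im[115:180,290:370],None,fx=8,fy=8,interpolation=cv2.INTER_CUBIC)
cv2.imwrite("pics/c1.png",cv2.convertScaleAbs(a,alpha=1.3,beta=20))
im=cv2.imread("pics/scene0.png")
a=cv2.resize(im[220:310,180:270],None,fx=6,fy=6,interpolation=cv2.INTER_CUBIC)
cv2.imwrite("pics/c2.png",cv2.convertScaleAbs(a,alpha=1.3,beta=20))
```

```text
(no output)
```

View pics/c1.png

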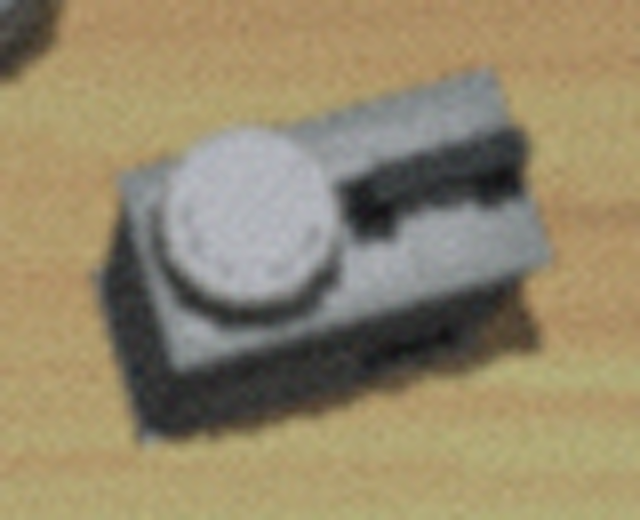

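View pics/c2.png

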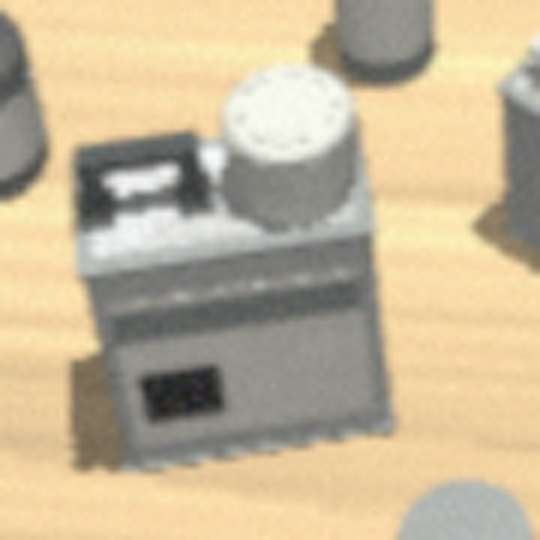

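The crops confirm it: white ribbed cap with centre at about crop (250,212), i.e. top-image (321,141). The dark strap runs from (345,200) to (525,145) in the crop, and the top corners are at (122,178), (492,70), (550,258) and (178,370).

```bash
cat > h.py <<'E'
import numpy as np
from rig import arm, viewer
def px2w(n,uv,z):
    p=viewer.camera_params(n);K,R,t=p['intrinsics'],p['R'],np.array(p['t'])
    d=R.T@np.linalg.solve(K,[uv[0],uv[1],1]);c=-R.T@t
    return c+d*(z-c[2])/d[2]
def w2px(n,X):
    p=viewer.camera_params(n);q=p['intrinsics']@(p['R']@np.array(X)+p['t']);return q[:2]/q[2]
E
python3 - <<'E'
from h import *
np.set_printoptions(precision=1,suppress=True)
f=lambda x,y:((x+.0)/8+290-.4,(y)/8+115-.4)
g=lambda x,y:(x/6+180-.4,y/6+220-.4)
C=np.array([px2w("top",f(*q),150) for q in[(122,178),(492,70),(550,258),(178,370)]])
print(C,C.mean(0),[np.linalg.norm(C[i]-C[i-1]) for i in range(4)])
for i,j in((0,1),(3,2)):
    d=C[i]-C[j];print('yaw of +y dir',np.degrees(np.arctan2(d[1],d[0])))
print('cap',px2w("top",f(250,212),197),px2w("scene",g(288,113),197))
print('hand',px2w("top",f(345,200),187),px2w("top",f(525,145),187))
print('hand scene', px2w("scene",g(78,155),187),px2w("scene",g(200,138),187))
T=np.array([px2w("top",q,25) for q in[(131,149),(239,152),(236,230),(127,225)]]);print(T,T.mean(0))
T=np.array([px2w("scene",q,25) for q in[(316,233),(418,241),(419,299),(311,286)]]);print(T,T.mean(0))
print('pot',px2w("top",(148,163),79),px2w("scene",(402,272),79))
E
```

```text
[[ 677.9  -72.8  150. ]
 [ 711.1 -192.4  150. ]
 [ 649.6 -209.2  150. ]
 [ 615.4  -89.3  150. ]] [ 663.5 -140.9  150. ] [np.float64(64.63701178498277), np.float64(124.14663340210781), np.float64(63.731117435846905), np.float64(124.65966233727723)]
yaw of +y dir 105.53140670024594
yaw of +y dir 105.94569729888228
cap [ 655.3 -108.4  197. ] [ 657.4 -105.7  197. ]
hand [ 660.9 -139.1  187. ] [ 677.3 -195.4  187. ]
hand scene [ 678.5 -191.9  187. ] [ 665.3 -142.7  187. ]
[[681.1 411.1  25. ]
 [667.4 105.4  25. ]
 [446.7 116.3  25. ]
 [465.8 420.9  25. ]] [565.3 263.4  25. ]
[[462.9 124.8  25. ]
 [473.  436.1  25. ]
 [683.8 403.8  25. ]
 [663.6 113.2  25. ]] [570.8 269.5  25. ]
pot [630.1 348.1  79. ] [638.2 353.9  79. ]
```

Size comes out at 64 x 124 mm, so this is the right tin (yaw 15.7°). Handle is at about (671.5, -171) and the tray centre at about (567, 266), yaw -3°. The tin will go in the tray's +x, -y area.

```bash
python3 -m inch '[[[0.031,0.0285,0.003,0,0,5.64,1],[0.031,0.0285,0.003,0,0,5.64,1],[0.031,0.0285,0.003,0,0,5.64,1],[0.031,0.0285,0.003,0,0,5.64,1],[0.031,0.0285,0.003,0,0,5.64,1],[0.031,0.0285,0.003,0,0,5.64,1],[0.031,0.0285,0.003,0,0,5.64,1],[0.031,0.0285,0.003,0,0,5.64,1]]]' 60
python3 -m inch '[[[0.031,0.0285,0,0,0,5.64,1],[0.031,0.0285,0,0,0,5.64,1],[0.031,0.0285,0,0,0,5.64,1],[0.031,0.0285,0,0,0,5.64,1],[0.031,0.0285,0,0,0,5.64,1],[0.031,0.0285,0,0,0,5.64,1],[0.031,0.0285,0,0,0,5.64,1],[0.031,0.0285,0,0,0,5.64,1]]]'
python3 -m inch '[[[0,0,0,0,0,0,0.6],[0,0,0,0,0,0,0.6],[0,0,0,0,0,0,0.6],[0,0,0,0,0,0,0.6],[0,0,0,0,0,0,0.6],[0,0,0,0,0,0,0.6],[0,0,0,0,0,0,0.6],[0,0,0,0,0,0,0.6]]]'
```

```text
time_s: 0.9
position: [421.4, -397.1, 255.0]
tcp_rot: [[0.489, 0.872, -0.0], [0.872, -0.489, 0.0], [0.0, -0.001, -1.0]]
contact_force: [-0.5, -0.5, -0.8]
grip_width: 85.4
grip_force: 0.0
time_s: 1.7
position: [669.4, -169.1, 254.6]
tcp_rot: [[-0.274, 0.962, -0.001], [0.962, 0.274, 0.0], [0.001, -0.001, -1.0]]
contact_force: [1.3, 0.1, -1.0]
grip_width: 85.3
grip_force: 0.0
time_s: 2.5
position: [668.5, -170.9, 255.4]
tcp_rot: [[-0.269, 0.963, 0.0], [0.963, 0.269, -0.0], [-0.0, 0.0, -1.0]]
contact_force: [0.5, -0.2, 0.7]
grip_width: 51.4
grip_force: 0.0
```

```bash
python3 -m inch '[[[0.001,0,-0.014,0,0,0,0.6],[0.001,0,-0.014,0,0,0,0.6],[0.001,0,-0.014,0,0,0,0.6],[0,0,-0.014,0,0,0,0.6],[0,0,-0.014,0,0,0,0.6],[0,0,-0.011,0,0,0,0.6],[0,0,-0.011,0,0,0,0.6],[0,0,0,0,0,0,0.6]]]' 60
python3 -m inch '[[[0,0,0,0,0,0,0.4],[0,0,0,0,0,0,0.3],[0,0,0,0,0,0,0.2],[0,0,0,0,0,0,0.1],[0,0,0,0,0,0,0],[0,0,0,0,0,0,0],[0,0,0,0,0,0,0],[0,0,0,0,0,0,0]]]' 60
```

```text
time_s: 3.3
position: [670.5, -170.3, 160.7]
tcp_rot: [[-0.27, 0.963, -0.004], [0.963, 0.27, 0.001], [0.002, -0.003, -1.0]]
contact_force: [-0.7, 0.4, -0.8]
grip_width: 51.3
grip_force: 0.0
time_s: 4.1
position: [672.1, -171.1, 164.5]
tcp_rot: [[-0.27, 0.963, 0.002], [0.963, 0.27, -0.001], [-0.001, 0.001, -1.0]]
contact_force: [-0.8, -1.7, 5.7]
grip_width: 10.8
grip_force: 59.2
```

```bash
python3 -m inch '[[[0,0,0,0,0,0,0],[0,0,0,0,0,0,0],[0,0,0,0,0,0,0],[0,0,0.006,0,0,0,0],[0,0,0.01,0,0,0,0],[0,0,0.015,0,0,0,0],[0,0,0.02,0,0,0,0],[0,0,0.02,0,0,0,0]]]' 110
python3 -m inch '[[[0,0,0.02,0,0,0,0],[0,0,0.02,0,0,0,0],[0,0,0.015,0,0,0,0],[0,0,0.01,0,0,0,0],[0,0,0,0,0,0,0],[0,0,0,0,0,0,0],[0,0,0,0,0,0,0],[0,0,0,0,0,0,0]]]'
python3 - <<'E'
from h import *; import cv2
a=cv2.resize(viewer.get_image("scene")[110:330,140:340],None,fx=2.7,fy=2.7,interpolation=cv2.INTER_CUBIC)
cv2.imwrite("pics/l.png",a[:,:,::-1])
E
```

```text
time_s: 4.9
position: [671.3, -170.3, 235.0]
tcp_rot: [[-0.27, 0.963, -0.001], [0.963, 0.27, 0.001], [0.001, -0.001, -1.0]]
contact_force: [0.3, -0.1, -4.0]
grip_width: 9.5
grip_force: 107.6
time_s: 5.7
position: [671.1, -170.5, 297.6]
tcp_rot: [[-0.27, 0.963, -0.002], [0.963, 0.27, 0.001], [0.001, -0.002, -1.0]]
contact_force: [0.5, -1.0, -4.0]
grip_width: 9.6
grip_force: 107.6
```

View pics/l.png

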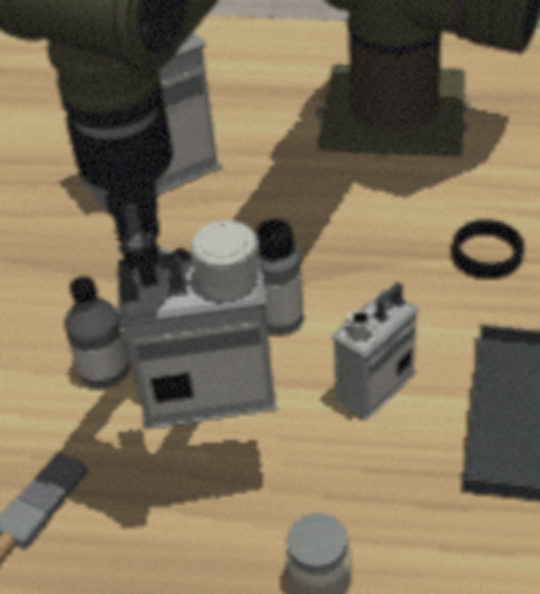

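The tin hangs level from the handle, at crop (200,340), clear of the bench. Carrying it to the tray.

```bash
python3 -m inch '[[[-0.001,0.008,0,0,0,-0.5,0],[-0.003,0.016,0,0,0,-1,0],[-0.003,0.022,0,0,0,-1.2,0],[-0.003,0.022,0,0,0,-1.2,0],[-0.003,0.022,0,0,0,-1.2,0],[-0.003,0.022,0,0,0,-1.2,0],[-0.003,0.022,0,0,0,-1.2,0],[-0.003,0.022,0,0,0,-1.2,0]]]'
python3 -m inch '[[[-0.003,0.022,0,0,0,-1.2,0],[-0.003,0.022,0,0,0,-1.2,0],[-0.003,0.022,0,0,0,-1.2,0],[-0.003,0.022,0,0,0,-1.2,0],[-0.004,0.022,0,0,0,-1.2,0],[-0.004,0.022,0,0,0,-1.2,0],[-0.004,0.022,0,0,0,-1.4,0],[-0.004,0.016,0,0,0,-1.4,0]]]'
python3 -m inch '[[[0,0,0,0,0,0,0],[0,0,0,0,0,0,0],[0,0,0,0,0,0,0],[0,0,0,0,0,0,0],[0,0,-0.01,0,0,0,0],[0,0,-0.02,0,0,0,0],[0,0,-0.02,0,0,0,0],[0,0,-0.015,0,0,0,0]]]'
python3 - <<'E'
from h import *; import cv2
s=viewer.get_image("scene")[150:330,250:450];t=viewer.get_image("top")[100:260,100:300]
s=cv2.resize(s,(400,360),interpolation=cv2.INTER_CUBIC);t=cv2.resize(t,(400,320),interpolation=cv2.INTER_CUBIC)
t=cv2.copyMakeBorder(t,0,40,0,0,0)
cv2.imwrite("pics/m.png",cv2.hconcat([s,t])[:,:,::-1])
E
```

```text
time_s: 6.55
position: [649.1, -13.2, 299.2]
tcp_rot: [[-0.12, 0.993, -0.0], [0.993, 0.12, 0.0], [0.0, -0.0, -1.0]]
contact_force: [-0.1, 0.8, -2.3]
grip_width: 9.7
grip_force: 107.6
time_s: 7.35
position: [620.8, 157.2, 299.2]
tcp_rot: [[0.054, 0.999, -0.001], [0.999, -0.054, 0.001], [0.001, -0.001, -1.0]]
contact_force: [0.8, -0.2, -4.8]
grip_width: 9.5
grip_force: 107.6
time_s: 8.15
position: [620.9, 154.7, 231.8]
tcp_rot: [[0.054, 0.999, -0.003], [0.999, -0.054, -0.001], [-0.001, -0.002, -1.0]]
contact_force: [0.4, 0.9, -4.7]
grip_width: 9.6
grip_force: 107.6
```

View pics/m.png

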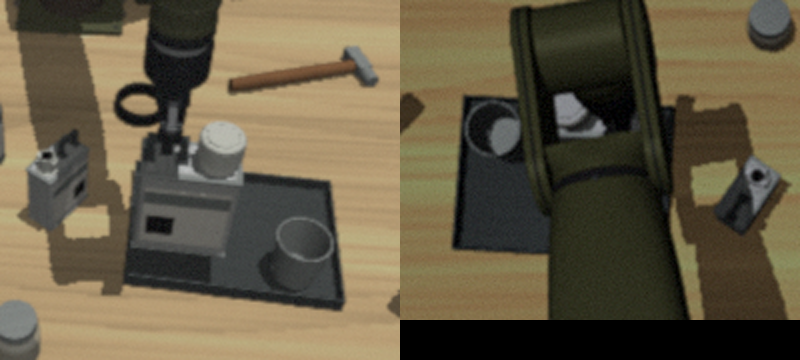

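```bash
python3 -m inch '[[[-0.003,0.002,-0.014,0,0,0,0],[-0.003,0.002,-0.014,0,0,0,0],[0,0,-0.014,0,0,0,0],[0,0,-0.01,0,0,0,0],[0,0,-0.006,0,0,0,0],[0,0,-0.003,0,0,0,0],[0,0,-0.001,0,0,0,0],[0,0,0,0,0,0,0]]]'
python3 -m inch '[[[0,0,-0.001,0,0,0,0],[0,0,-0.001,0,0,0,0],[0,0,-0.001,0,0,0,0],[0,0,-0.001,0,0,0,0],[0,0,-0.001,0,0,0,0],[0,0,0,0,0,0,0],[0,0,0,0,0,0,0],[0,0,0,0,0,0,0]]]'
```

```text
time_s: 9.05
position: [615.9, 159.4, 172.8]
tcp_rot: [[0.053, 0.999, 0.001], [0.999, -0.053, 0.0], [0.0, 0.001, -1.0]]
contact_force: [0.3, 0.2, -3.9]
grip_width: 9.5
grip_force: 107.7
time_s: 9.85
position: [616.4, 158.8, 169.2]
tcp_rot: [[0.054, 0.999, 0.002], [0.999, -0.053, -0.001], [-0.001, 0.002, -1.0]]
contact_force: [-1.6, -4.5, 6.8]
grip_width: 10.1
grip_force: 109.0
```

```bash
python3 -m inch '[[[0,0,0,0,0,0,0.15],[0,0,0,0,0,0,0.3],[0,0,0,0,0,0,0.45],[0,0,0,0,0,0,0.6],[0,0,0,0,0,0,0.6],[0,0,0,0,0,0,0.6],[0,0,0,0,0,0,0.6],[0,0,0.01,0,0,0,0.6]]]' 40
python3 -m inch '[[[0,0,0.02,0,0,0,0.6],[0,0,0.02,0,0,0,0.6],[0,0,0.02,0,0,0,0.6],[0,0,0.02,0,0,0,0.6],[-0.03,-0.03,0.02,0,0,0,1],[-0.04,-0.03,0.01,0,0,0,1],[-0.04,-0.03,0,0,0,0,1],[-0.04,-0.03,0,0,0,0,1]]]'
python3 -m inch '[[[-0.03,-0.04,0,0,0,0,1],[-0.03,-0.04,0,0,0,0,1],[-0.03,-0.04,0,0,0,0,1],[0,-0.04,0,0,0,0,1],[0,-0.04,0,0,0,0,1],[0,-0.04,0,0,0,0,1],[0,0,0,0,0,0,1],[0,0,0,0,0,0,1]]]'
python3 - <<'E'
from h import *; import cv2
S=viewer.get_image("scene");T=viewer.get_image("top")
cv2.imwrite("pics/s2.png",S[:,:,::-1]);cv2.imwrite("pics/t2.png",T[:,:,::-1])
s=cv2.resize(S[170:310,290:430],(400,400),interpolation=cv2.INTER_CUBIC);t=cv2.resize(T[140:240,120:250],None,fx=400/100,fy=400/100,interpolation=cv2.INTER_CUBIC)
cv2.imwrite("pics/n.png",cv2.convertScaleAbs(cv2.hconcat([t[:,:400],s])[:,:,::-1],alpha=1.3,beta=20))
E
```

```text
time_s: 10.65
position: [614.5, 159.1, 175.8]
tcp_rot: [[0.053, 0.999, -0.003], [0.999, -0.053, -0.001], [-0.001, -0.003, -1.0]]
contact_force: [0.2, -0.6, -0.2]
grip_width: 51.6
grip_force: 0.0
time_s: 11.45
position: [465.2, 39.1, 288.6]
tcp_rot: [[0.053, 0.999, 0.002], [0.999, -0.053, -0.0], [-0.0, 0.002, -1.0]]
contact_force: [-0.5, -0.7, 0.8]
grip_width: 85.4
grip_force: 0.0
time_s: 12.25
position: [376.2, -200.7, 287.8]
tcp_rot: [[0.056, 0.998, 0.0], [0.998, -0.056, 0.0], [0.0, 0.0, -1.0]]
contact_force: [0.0, 0.7, 0.3]
grip_width: 85.5
grip_force: 0.0
```

View pics/n.png

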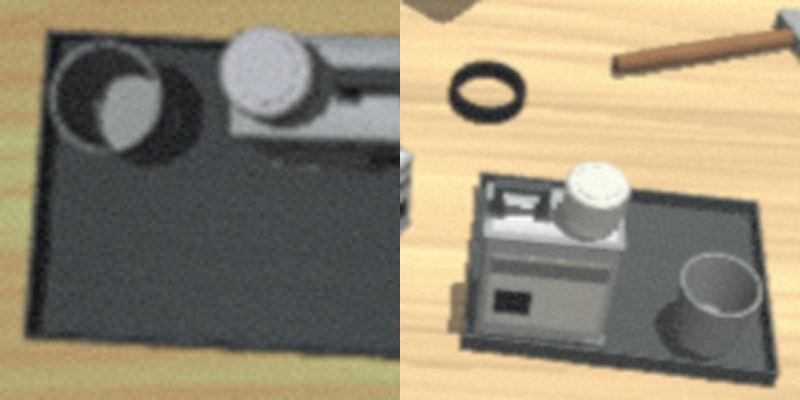

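The tin stands upright in the tray, inside the walls. The cap is at top crop (266,72) and scene crop (597,185).

Run:
```python
from h import *
a=px2w("top",(266/4+120-.4,72/4+140-.4),201);b=px2w("scene",(197*.35+290-.3,185*.35+170-.3),201)
print(a,b)
for X in((619.5,224,201),): print(w2px("top",X),w2px("scene",X))
print(arm.observe()['joint_pos'])
```

```text
[618.99359853 221.9383412  201.        ] [622.88739757 223.04292179 201.        ]
[185.25452205 157.40887325] [358.94580578 233.48270503]
[-6.13645258e-01 -4.28201301e-01  2.04684646e+00  3.32919047e-04
  1.52244912e+00 -5.60907136e-01]
```

```bash
python3 -m inch '[[[0.01,0.02,0,0,0,-4,1],[0.02,0.035,0,0,0,-4,1],[0.02,0.035,0,0,0,-4,1],[0.02,0.035,0,0,0,-4,1],[0.02,0.035,0,0,0,-4,1],[0.02,0.035,0,0,0,-4,1],[0.02,0.035,0,0,0,-4,1],[0.02,0.035,0,0,0,-4,1]]]' 
python3 -m inch '[[[0.02,0.035,0,0,0,-4,1],[0.02,0.035,0,0,0,-3,1],[0.02,0.035,0,0,0,-3,1],[0.02,0.035,0,0,0,0,1],[0.014,0.018,0,0,0,0,1],[0,0,0,0,0,0,1],[0,0,0,0,0,0,1],[0,0,0,0,0,0,1]]]'
```

```text
time_s: 13.15
position: [526.4, 68.3, 287.7]
tcp_rot: [[0.574, 0.819, 0.001], [0.819, -0.574, 0.0], [0.001, 0.001, -1.0]]
contact_force: [0.6, -0.9, 0.4]
grip_width: 85.7
grip_force: 0.0
time_s: 13.95
position: [619.6, 223.1, 287.4]
tcp_rot: [[0.707, 0.707, 0.0], [0.707, -0.707, -0.0], [-0.0, 0.0, -1.0]]
contact_force: [-0.1, -0.0, 0.7]
grip_width: 85.3
grip_force: 0.0
```

```bash
python3 -m inch '[[[0,0,-0.02,0,0,0,1],[0,0,-0.02,0,0,0,1],[0,0,-0.02,0,0,0,1],[0,0,-0.02,0,0,0,1],[0,0,-0.02,0,0,0,1],[0,0,-0.013,0,0,0,1],[0,0,-0.008,0,0,0,1],[0,0,0,0,0,0,1]]]' 30
python3 -m inch '[[[0,0,0,0,0,0,0.9],[0,0,0,0,0,0,0.8],[0,0,0,0,0,0,0.75],[0,0,0,0,0,0,0.7],[0,0,0,0,0,0,0.65],[0,0,0,0,0,0,0.6],[0,0,0,0,0,0,0.5],[0,0,0,0,0,0,0.4]]]' 30
python3 -m inch '[[[0,0,0,0,0,0,0.3],[0,0,0,0,0,0,0.3],[0,0,0,0,0,0,0.2],[0,0,0,0,0,0,0.1],[0,0,0,0,0,0,0],[0,0,0,0,0,0,0],[0,0,0,0,0,0,0],[0,0,0,0,0,0,0]]]' 90
```

```text
time_s: 14.75
position: [619.7, 222.4, 165.1]
tcp_rot: [[0.708, 0.706, -0.002], [0.706, -0.708, -0.001], [-0.002, -0.001, -1.0]]
contact_force: [-0.6, -0.6, 0.7]
grip_width: 85.2
grip_force: 0.0
time_s: 15.55
position: [620.7, 223.5, 167.1]
tcp_rot: [[0.708, 0.706, 0.001], [0.706, -0.708, 0.001], [0.002, 0.0, -1.0]]
contact_force: [-1.1, 3.0, 5.3]
grip_width: 56.0
grip_force: 31.3
time_s: 16.35
position: [620.8, 223.5, 167.4]
tcp_rot: [[0.708, 0.706, 0.002], [0.706, -0.708, 0.001], [0.002, 0.0, -1.0]]
contact_force: [-1.7, 3.2, 6.5]
grip_width: 54.5
grip_force: 93.4
```

```bash
python3 -m inch '[[[0,0,-0.001,0,0,0,0],[0,0,-0.001,0,0,0,0],[0,0,-0.001,0,0,0,0],[0,0,-0.001,0,0,0,0],[0,0,0,0,0,0,0],[0,0,0,0,0,0,0],[0,0,0,0,0,0,0],[0,0,0,0,0,0,0]]]'
```

```text
time_s: 17.15
position: [621.4, 223.6, 164.8]
tcp_rot: [[0.708, 0.706, 0.003], [0.706, -0.708, 0.001], [0.003, 0.001, -1.0]]
contact_force: [-3.5, 2.8, 9.4]
grip_width: 54.9
grip_force: 93.5
```

```bash
python3 -m inch '[[[0,0,-0.001,0,0,0,0],[0,0,-0.001,0,0,0,0],[0,0,-0.001,0,0,0,0],[0,0,-0.0005,0,0,0,0],[0,0,0,0,0,0,0],[0,0,0,0,0,0,0],[0,0,0,0,0,0,0],[0,0,0,0,0,0,0]]]'
```

```text
time_s: 17.95
position: [621.9, 223.7, 162.4]
tcp_rot: [[0.708, 0.706, 0.005], [0.706, -0.708, 0.002], [0.004, 0.002, -1.0]]
contact_force: [-3.7, 3.1, 12.8]
grip_width: 55.1
grip_force: 93.8
```

```bash
python3 -m inch '[[[0,0,-0.001,0,0,0,0],[0,0,0,0,0,3,0],[0,0,0,0,0,5,0],[0,0,0,0,0,5,0],[0,0,0,0,0,5,0],[0,0,0,0,0,5,0],[0,0,0,0,0,5,0],[0,0,0,0,0,0,0]]]'; python3 -c "
from rig import arm;s=arm.observe();print(s['moment'],s['contact_force'])"
```

```text
time_s: 18.75
position: [622.1, 223.1, 161.6]
tcp_rot: [[0.292, 0.956, 0.005], [0.956, -0.292, 0.001], [0.002, 0.004, -1.0]]
contact_force: [-3.5, 0.2, 13.2]
grip_width: 54.7
grip_force: 94.1
[0.13602385 0.51644353 0.11948348] [-3.53089724  0.17786405 13.2061487 ]
```

```bash
python3 -m inch '[[[0,0,0,0,0,5,0],[0,0,0,0,0,7,0],[0,0,0,0,0,7,0],[0,0,0,0,0,7,0],[0,0,0,0,0,7,0],[0,0,0,0,0,7,0],[0,0,0,0,0,7,0],[0,0,0,0,0,6,0]]]'; python3 -m inch '[[[0,0,0,0,0,0,0],[0,0,0.002,0,0,0,0],[0,0,0.002,0,0,0,0],[0,0,0.002,0,0,0,0],[0,0,0.002,0,0,0,0],[0,0,0.002,0,0,0,0],[0,0,0.002,0,0,0,0],[0,0,0,0,0,0,0]]]';python3 -c "
from rig import arm;s=arm.observe();print(s['moment'],s['contact_force'])"
```

```text
time_s: 19.55
position: [622.2, 223.6, 161.7]
tcp_rot: [[-0.59, 0.807, 0.005], [0.807, 0.59, 0.002], [-0.002, 0.005, -1.0]]
contact_force: [-2.9, 2.0, 12.4]
grip_width: 54.9
grip_force: 94.0
time_s: 20.35
position: [620.3, 222.4, 169.3]
tcp_rot: [[-0.587, 0.81, -0.0], [0.81, 0.587, -0.001], [-0.001, -0.001, -1.0]]
contact_force: [0.8, 0.4, 3.2]
grip_width: 55.0
grip_force: 94.7
[ 0.01595013 -0.00773526 -0.05224604] [0.79913399 0.38293481 3.21228205]
```

```bash
python3 -m inch '[[[0,0,0.001,0,0,0,0],[0,0,0.001,0,0,0,0],[0,0,0.001,0,0,0,0],[0,0,0.001,0,0,0,0],[0,0,0.001,0,0,0,0],[0,0,0.001,0,0,0,0],[0,0,0,0,0,0,0],[0,0,0,0,0,0,0]]]';python3 -c "
from rig import arm;s=arm.observe();print(s['moment'],s['contact_force'])"
```

```text
time_s: 21.15
position: [620.4, 222.9, 175.7]
tcp_rot: [[-0.587, 0.81, 0.0], [0.81, 0.587, -0.0], [-0.0, 0.0, -1.0]]
contact_force: [0.2, 0.0, -1.4]
grip_width: 54.5
grip_force: 94.6
[ 0.01190123 -0.01193787 -0.04453092] [ 0.21850243  0.0428554  -1.38410206]
```

```bash
python3 -m inch '[[[0,0,0.001,0,0,0,0],[0,0,0.001,0,0,0,0],[0,0,0.001,0,0,0,0],[0,0,0.001,0,0,0,0],[0,0,0.001,0,0,0,0],[0,0,0.001,0,0,0,0],[0,0,0,0,0,0,0],[0,0,0,0,0,0,0]]]';python3 -c "
from rig import arm;s=arm.observe();print(s['moment'],s['contact_force'])"
```

```text
time_s: 21.95
position: [620.4, 222.9, 181.6]
tcp_rot: [[-0.587, 0.81, 0.0], [0.81, 0.587, -0.0], [-0.0, 0.0, -1.0]]
contact_force: [0.7, 0.2, 0.1]
grip_width: 54.5
grip_force: 94.6
[-0.02368597 -0.00648905 -0.03275414] [0.68024481 0.20825531 0.08268205]
```

```bash
python3 -m inch '[[[0,0,0.01,0,0,0,0],[0,0,0.015,0,0,0,0],[0,0,0.015,0,0,0,0],[0,0,0.015,0,0,0,0],[0,0,0.013,0,0,0,0],[-0.01,0,0,0,0,4,0],[-0.015,-0.001,0,0,0,7,0],[-0.015,-0.001,0,0,0,7,0]]]'
python3 -m inch '[[[-0.015,-0.001,0,0,0,7,0],[-0.015,-0.001,0,0,0,7,0],[-0.015,-0.002,0,0,0,7,0],[-0.015,-0.002,0,0,0,7,0],[-0.008,0,0,0,0,5,0],[0,0,0,0,0,0,0],[0,0,-0.015,0,0,0,0],[0,0,-0.025,0,0,0,0]]]'
python3 -m inch '[[[0,0,-0.03,0,0,0,0],[0,0,-0.03,0,0,0,0],[0,0,-0.03,0,0,0,0],[0,0,-0.03,0,0,0,0],[0,0,-0.03,0,0,0,0],[0,0,-0.02,0,0,0,0],[0,0,-0.01,0,0,0,0],[0,0,0,0,0,0,0]]]'
python3 - <<'E'
from h import *; import cv2
S=viewer.get_image("scene")
s=cv2.resize(S[150:310,280:440],(560,560),interpolation=cv2.INTER_CUBIC)
cv2.imwrite("pics/o.png",cv2.convertScaleAbs(s[:,:,::-1],alpha=1.3,beta=20))
E
```

```text
time_s: 22.75
position: [580.2, 220.9, 250.8]
tcp_rot: [[-0.811, 0.585, 0.001], [0.585, 0.811, 0.0], [-0.001, 0.001, -1.0]]
contact_force: [-0.5, 0.2, -1.4]
grip_width: 54.5
grip_force: 94.6
time_s: 23.55
position: [514.1, 215.3, 211.1]
tcp_rot: [[-0.998, 0.055, 0.005], [0.055, 0.998, 0.001], [-0.005, 0.002, -1.0]]
contact_force: [-0.3, -0.7, 0.4]
grip_width: 54.5
grip_force: 94.6
time_s: 24.35
position: [511.1, 214.4, 27.4]
tcp_rot: [[-0.999, 0.054, -0.004], [0.054, 0.999, -0.001], [0.004, -0.001, -1.0]]
contact_force: [-0.0, 0.2, -0.3]
grip_width: 54.6
grip_force: 94.7
```

View pics/o.png

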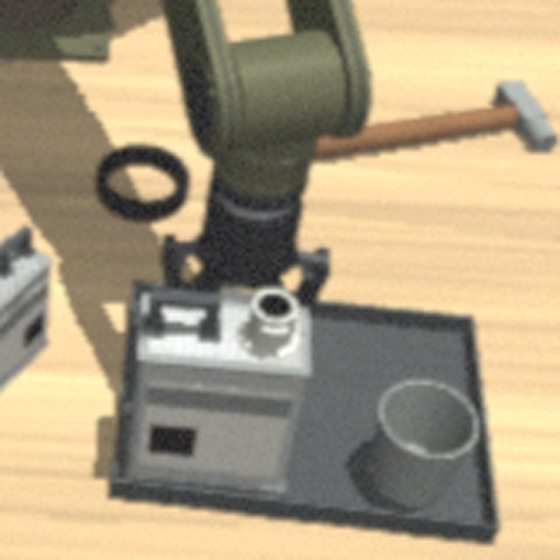

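The neck is bare at crop (273,305), the tin is upright, and the held cap is behind the tin with clearance. Lowering in small steps until it touches.

```bash
python3 -m inch '[[[0,0,-0.008,0,0,0,0],[0,0,-0.006,0,0,0,0],[0,0,-0.003,0,0,0,0],[0,0,-0.002,0,0,0,0],[0,0,-0.001,0,0,0,0],[0,0,0,0,0,0,0],[0,0,0,0,0,0,0],[0,0,0,0,0,0,0]]]'
```

```text
time_s: 25.2
position: [512.5, 215.0, 9.9]
tcp_rot: [[-0.999, 0.053, 0.0], [0.053, 0.999, 0.0], [-0.0, 0.0, -1.0]]
contact_force: [0.6, 0.5, -0.7]
grip_width: 54.5
grip_force: 94.7
```

```bash
python3 -m inch '[[[0,0,-0.001,0,0,0,0],[0,0,-0.001,0,0,0,0],[0,0,-0.001,0,0,0,0],[0,0,-0.001,0,0,0,0],[0,0,0,0,0,0,0],[0,0,0,0,0,0,0],[0,0,0,0,0,0,0],[0,0,0,0,0,0,0]]]'
python3 -m inch '[[[0,0,-0.001,0,0,0,0],[0,0,-0.0005,0,0,0,0],[0,0,0,0,0,0,0],[0,0,0,0,0,0,0],[0,0,0,0,0,0,0],[0,0,0,0,0,0,0],[0,0,0,0,0,0,0],[0,0,0,0,0,0,0]]]'
```

```text
time_s: 26.0
position: [512.4, 214.9, 5.7]
tcp_rot: [[-0.999, 0.053, 0.0], [0.053, 0.999, 0.0], [-0.0, 0.0, -1.0]]
contact_force: [-0.4, -0.7, -1.1]
grip_width: 54.9
grip_force: 94.7
time_s: 26.8
position: [512.4, 214.9, 4.2]
tcp_rot: [[-0.999, 0.053, 0.0], [0.053, 0.999, 0.0], [-0.0, 0.0, -1.0]]
contact_force: [0.1, 0.3, 0.1]
grip_width: 54.4
grip_force: 94.7
```

```bash
python3 -m inch '[[[0,0,-0.001,0,0,0,0],[0,0,-0.0005,0,0,0,0],[0,0,0,0,0,0,0],[0,0,0,0,0,0,0],[0,0,0,0,0,0,0],[0,0,0,0,0,0,0],[0,0,0,0,0,0,0],[0,0,0,0,0,0,0]]]'
python3 -m inch '[[[0,0,-0.001,0,0,0,0],[0,0,0,0,0,0,0],[0,0,0,0,0,0,0],[0,0,0,0,0,0,0],[0,0,0,0,0,0,0],[0,0,0,0,0,0,0],[0,0,0,0,0,0,0],[0,0,0,0,0,0,0]]]'
```

```text
time_s: 27.6
position: [512.4, 214.9, 2.6]
tcp_rot: [[-0.999, 0.053, 0.0], [0.053, 0.999, 0.0], [-0.0, 0.0, -1.0]]
contact_force: [-0.7, -0.3, -0.6]
grip_width: 54.5
grip_force: 94.7
time_s: 28.4
position: [512.6, 215.0, 2.2]
tcp_rot: [[-0.999, 0.053, 0.0], [0.053, 0.999, 0.0], [-0.0, 0.0, -1.0]]
contact_force: [-2.2, -2.5, 4.0]
grip_width: 55.0
grip_force: 95.2
```

```bash
python3 -m inch '[[[0,0,0,0,0,0,0.65],[0,0,0,0,0,0,0.7],[0,0,0,0,0,0,0.8],[0,0,0,0,0,0,0.9],[0,0,0,0,0,0,1],[0,0,0,0,0,0,1],[0,0,0,0,0,0,1],[0,0,0.005,0,0,0,1]]]' 30
python3 -m inch '[[[0,0,0.01,0,0,0,1],[0,0,0.02,0,0,0,1],[0,0,0.03,0,0,0,1],[0,0,0.04,0,0,0,1],[0,0,0.04,0,0,0,1],[0,0,0.04,0,0,0,1],[0,0,0.04,0,0,0,1],[0,0,0.03,0,0,0,1]]]'
python3 -m inch '[[[-0.02,-0.04,0,0,0,0,1],[-0.02,-0.04,0,0,0,0,1],[-0.02,-0.04,0,0,0,0,1],[-0.02,-0.04,0,0,0,0,1],[0,-0.045,0,0,0,0,1],[0,-0.045,0,0,0,0,1],[0,-0.045,0,0,0,0,1],[0,-0.045,0,0,0,0,1]]]'
python3 -m inch '[[[0,-0.03,0,0,0,0,1],[0,-0.02,0,0,0,0,1],[0,0,0,0,0,0,1],[0,0,0,0,0,0,1],[0,0,0,0,0,0,1],[0,0,0,0,0,0,1],[0,0,0,0,0,0,1],[0,0,0,0,0,0,1]]]'
python3 - <<'E'
from h import *; import cv2
S=viewer.get_image("scene");T=viewer.get_image("top")
s=cv2.resize(S[170:310,290:430],(400,400),interpolation=cv2.INTER_CUBIC);t=cv2.resize(T[130:245,125:245],(400,400),interpolation=cv2.INTER_CUBIC)
cv2.imwrite("pics/p.png",cv2.convertScaleAbs(cv2.hconcat([t,s])[:,:,::-1],alpha=1.3,beta=20))
E
```

```text
time_s: 29.2
position: [511.7, 214.7, 6.0]
tcp_rot: [[-0.999, 0.053, -0.002], [0.053, 0.999, -0.001], [0.002, -0.001, -1.0]]
contact_force: [0.2, 0.5, -0.5]
grip_width: 85.5
grip_force: 0.0
time_s: 30.0
position: [512.9, 215.1, 261.2]
tcp_rot: [[-0.999, 0.053, 0.005], [0.053, 0.999, 0.001], [-0.005, 0.002, -1.0]]
contact_force: [0.2, -0.1, 0.3]
grip_width: 85.5
grip_force: 0.0
time_s: 30.8
position: [431.9, -126.8, 258.0]
tcp_rot: [[-0.999, 0.053, 0.002], [0.053, 0.999, -0.001], [-0.002, -0.001, -1.0]]
contact_force: [0.2, 0.0, 0.8]
grip_width: 85.2
grip_force: 0.0
time_s: 31.6
position: [432.5, -174.5, 256.7]
tcp_rot: [[-0.999, 0.052, 0.0], [0.052, 0.999, -0.0], [-0.0, -0.0, -1.0]]
contact_force: [-0.4, 0.9, 0.8]
grip_width: 85.3
grip_force: 0.0
```

View pics/p.png

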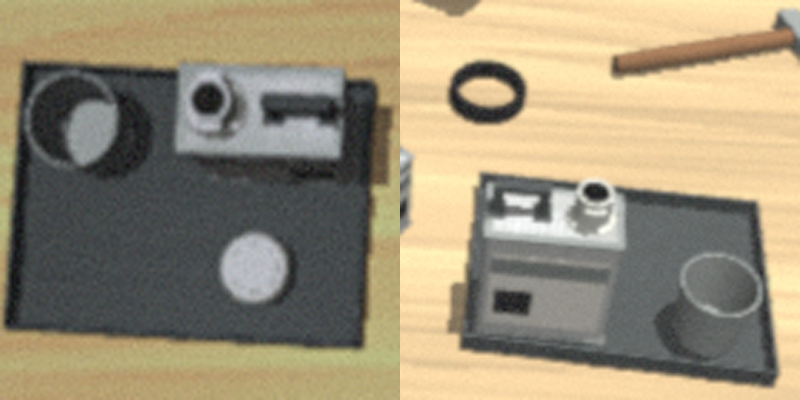

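The tin is upright in the tray with its neck bare at (210,100). The cap lies flat at (254,268) and the pot hasn't moved. Handing in.

```bash
python3 -c "
from rig import ticket;print(ticket.sign_off())"
```

```text
the job is handed in; nothing more can be done
None
```

The job is handed in (result not reported) at about 32 s of the 59 s limit: the tin stands upright in the tray, uncapped, with its cap lying flat beside it.

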